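Lock the press lever with a linch pin

ROBOT

A 6-joint arm with a two-finger parallel gripper is mounted at the origin on a cart in front of the work surface, level with it; the furniture and walls round the work are solid. World frame = base frame: x ahead of the robot, y to its left, z up, the work surface at z = 0. Lengths are in m, angles in rad, forces in N, time in s.
With the tool pointing down it reaches from about 0.225 to 0.875 m from the base axis. Payload 3.4 kg.
Tool frame: the origin (TCP) lies between the finger pads; the fingertips stand 8 mm ahead of it and the grasp point (between the pads) lies 11 mm behind it; z points along the fingers, y is the line along which they close (so a half turn about z gives the same grasp; the last joint's range is limited). The gripper opens to 85 mm and grips with 20 to 120 N. Pads are 22 mm wide; open, the fingers measure 114 mm over their backs; the gripper's body (76 mm by 85 mm) begins 54 mm behind the grasp point. The pads swing forward as they close: fully open they stand 13 mm farther back than shut.
Start: joints at [-1.312, 0.276, 1.505, -0, 1.361, -0.121], TCP at [0.213, -0.534, 0.239] pointing down, gripper open.
Joint ranges: [-2.89, 2.89], [-0.75, 2.08], [0.22, 2.7], [-1.18, 4.32], [0.11, 2.71], [-2.7, 2.7]. Speed limits (rad/s): [2.57, 2.57, 3.14, 3.14, 3.14, 3.14].

INTERFACE

Orientations are given as a unit quaternion [w, x, y, z].
In Python, from rig import manip gives the robot as it stands.
- The arm moves only by the tool move_arm, never from a script. Its argument "deltas" is a list that holds one entry, the list of rows, each a list of 5 numbers: the shift along the tool's x, y, z normalised to -1 to 1, where 1 is 80 cm, then the turn about the tool's z normalised to -1 to 1, where 1 is 120 degrees, then the closure, from -1 (fully open) to 1 (shut). In form: [[[tx, ty, tz, twist, grip], ...]]. A call has 1 to 12 rows; each row is the pose to reach, as a shift and turn from the pose commanded when the call began, along the tool's axes at that moment; what a row does not reach only later rows make up. A row lasts 1/10 s, in which the tool goes at most 50 mm and 8.59 degrees, less where a joint would pass 70% of its speed; a pose out of reach is approached as far as the arm can. A call with a number of a shift or a turn outside -1 to 1 is refused whole. A call with a gripper value outside its range is refused whole. The fingers move at their own pace and stop on an object; "squeeze" is the grip in N (left out, the last holds). Time passes only in rows, so rows that repeat a pose let the fingers close. It gives the time, the measured TCP pose, the force, the opening and the grip force at its end, in the units of the state.
- manip.get_state(): the state, without advancing time (a new reading comes with each control period).
- manip.get_image(name): name is "scene" or "top"; returns the picture (400x640x3 uint8, red, green, blue); there is no depth.
- manip.camera_params(name): a dict with "fx", "fy", "cx", "cy" (pixels), "R" (3x3) and "t" (3): a world point X has camera coordinates R X + t. Camera axes: x right, y down, z forward; pixel columns grow to the right and rows downward; lengths in m; the calibration is good to about 2 mm. A picture is of the moment at which its call begins. camera_params takes no time and is no camera call.
- manip.sign_off(): hands the job in; it is judged then, once.
The state is a dict: "clock": time; "qpos": joint angles; "qd": joint speeds; "effort": joint torques, N m; "position": TCP position; "ee_rot": TCP orientation; "contact_force": force on the tool from outside, world axes, zero at the start; "moment": the same for the moment, N m; "width": finger opening in m; "gripper_force": force on a finger pad.
Only numpy, scipy, OpenCV 4.12 (cv2) and the standard library are available. Lean on these libraries where they do the work, as an engineer would, in place of code of your own. Each camera call takes 0.05 s, during which the arm holds its last target. There are 200 camera calls.

TASK

The hand lever of the small grey pellet press is only pushed onto its square stub shaft: take the linch pin with the red grip out of its blue stand, push it down through the cross hole of the shaft until its shoulder sits fully home on the shaft, with the brass loop still open and pointing off the free end of the shaft, and let go of it there; then swing the loop down over the shaft end so that it snaps shut under the shaft. Where the hole lies along the shaft is not measured, so feel or look for it; never press on the press with more than 30 N, and leave the things standing around where they are.

Things in the scene. Friction and masses are not known exactly. Their poses are not given: they have to be found in the camera images.
- press: Small grey hand press, fixed. Origin on the worktop under the middle of the cross hole's range; -x points along its square stub shaft to the shaft's free end, z up. Bearing block from x = +66 mm on, 120 mm high, ram on it up to 144 mm. Lever hub on the shaft, 40 mm across, top 114 mm up, begins 32 mm to the +x side of the hole; lever rod and black ball to +y, 104 mm long, 94 mm up.
- shaft_mid (a point): Fixed point on the press's y = 0, 105 mm up: height of the top face of the 22 mm square steel shaft. Its vertical 11 mm round cross hole goes right through on y = 0, 16 mm from the free end, somewhere from -12 to +12 mm of this point along the press's x: this offset is not measured, feel (from the hub side, lest the pin go down off the free end) or look for it. The shaft stays put.
- pin: Linch pin, 0.1 kg, upright in its stand. Origin on its axis under its shoulder (disc 18 mm wide, 4 thick). Steel shank below: 10 mm thick down to 29 mm, then tapered to a 7 mm tip at 34 mm. Loop hinge along y 7 mm above the origin, 38 mm wide. Red grip over it, 14 mm along y, 18 along x, up to 33 mm: grip its y sides, fingertips at least 13 mm above the origin. Open, the loop points to the pin's -x.
- loop (a joint): Angle of the pin's brass loop, rad: 0 open (level, to the pin's -x), 1.57 shut (straight down, its bar under the shank's tip). A U of 4.4 mm wire, legs at y = +-19 mm, bar 45 mm from the hinge. An over-centre spring holds it open below 0.65 and snaps it shut beyond; pressing the bar down from open takes about 5 N.
- loop_bar (a point): Middle of the loop's cross bar (24 mm of straight wire, 4.4 mm thick).
- pin_stand: Blue block 44 x 44 x 40 mm on a 64 x 64 x 6 mm foot, fixed, with a 12 mm hole right through; holds the pin upright, with the shoulder on its top face (40 mm). Origin at the centre of its underside.
- die_body: Steel pellet die, a loose cylinder 38 mm in diameter, 36 mm high, origin at the centre of its underside. Bystander.
- jar: Loose white jar with blue lid, 63 mm in diameter, 66 mm high, origin at the centre of its underside. Bystander.
- marker_pen: Loose marker pen, 11 x 128 x 11 mm, lying, origin at its underside. Bystander.
Not all that is in view belongs to the job. Leave any turquoise look-alike of the pin alone.

How it is judged:
On the way:
1. the pin is home in the cross hole (shoulder within 3.5 mm of the shaft's top) and let go, with its loop still open (z of pin in the frame of press between 0.1 and 0.1085 m and x of pin in the frame of press between -0.017 and 0.017 m and y of pin in the frame of press between -0.005 and 0.005 m and angle between pin's own z axis and vertical below 0.15 rad and contact force between the fingers and pin below 0.1 N and value of joint loop below 0.25 rad), for 0.2 s.
At the end, for the whole second after the job is handed in: The pin stands in the shaft's cross hole with its shoulder within 3.5 mm of the shaft's top face, upright within 0.15 rad, at rest; the loop is shut (within 0.15 rad of its stop), its cross bar below the shaft (z of pin in the frame of press between 0.1 and 0.1085 m and x of pin in the frame of press between -0.017 and 0.017 m and y of pin in the frame of press between -0.005 and 0.005 m and angle between pin's own z axis and vertical below 0.15 rad and value of joint loop above 1.42 rad and linear speed of pin below 0.02 m/s and height (world z) of loop_bar below 0.083 m); the robot touches nothing.
It fails at once if the pin or its loop is pressed against the press with more than 30 N (contact force between pin and press above 30 N).
It fails at once if the hand presses on the press with more than 30 N (contact force between the arm and press above 30 N).
It fails at once if the die, the jar or the marker pen is moved by more than 30 mm (distance of any of die_body, jar, marker_pen from where it was at the start of the episode above 0.03 m).
It also fails if it takes over 64 s, if anything falls off the work surface, if the arm or the gripper's body presses on something with over 40 N, if the wrist force passes 120 N, or if a joint passes its speed limit or range.

## Working session

There is one attempt and no reset: what is moved stays moved. The work goes in short steps, Python scripts to look and compute and a tool call to move; the robot and the scene stay as the last step left them, time stands still between calls to the robot, and variables do not carry over. Pictures are saved under pics/ and viewed, at most 10 in all, crops included, and the job is handed in when it is done.

Besides the shell and the picture viewer there is one more tool, called after "Call:" as name(argument=value, ...), one argument or row to a line, values as JSON. move_arm: Moves the arm, as the interface text tells. Scaled input: -1 to 1 covers 80 cm each way for a shift and 120 degrees each way for a turn. Its arguments: {"type":"object","properties":{"deltas":{"type":"array","items":{"type":"array","items":{"type":"array","items":{"type":"number","minimum":-1,"maximum":1}}}},"squeeze":{"type":"number"}},"required":["deltas"]}

```bash
mkdir -p pics; ls; python3 - <<'E'
from rig import manip
import cv2,json
s=manip.get_state();print(s)
for n in("scene","top"):
    im=manip.get_image(n);cv2.imwrite(f"pics/{n}0.png",im[...,::-1])
    p=manip.camera_params(n);print(n,p)
E
```

```text
pics
{'clock': 0.0, 'qpos': array([-1.31198456e+00,  2.76601690e-01,  1.50611989e+00,  1.60326901e-05,
        1.36071284e+00, -1.21000008e-01]), 'qd': array([-7.61095942e-05,  5.20488895e-04,  5.52938353e-04,  5.10716953e-04,
       -1.61421114e-03,  8.65056886e-04]), 'effort': array([-1.44569134e-03, -4.16782486e+01, -2.45808381e+01, -3.31723504e-04,
        1.11399003e-02, -2.07185224e-06]), 'position': array([ 0.21304731, -0.53352488,  0.23844117]), 'ee_rot': array([-9.19236915e-04,  9.82021905e-01,  1.88764749e-01, -5.55840722e-05]), 'contact_force': array([-0.7081092 , -0.81827782,  0.3253208 ]), 'moment': array([-0.01962971,  0.00503739, -0.0009199 ]), 'gripper_force': 0.0, 'width': 0.08514893287958655}
scene {'fx': 442.37018509801595, 'fy': 442.37018509801595, 'cx': 319.71282320975274, 'cy': 195.68710261209668, 'R': array([[-0.80047564, -0.59925247,  0.01162849],
       [-0.42361131,  0.55191746, -0.71829004],
       [ 0.42401911, -0.57989964, -0.6956466 ]]), 't': array([0.44740522, 0.28907175, 0.92022554])}
top {'fx': 393.9158926894138, 'fy': 393.9158926894138, 'cx': 325.4368389733171, 'cy': 200.49383923030913, 'R': array([[ 0.00480247, -0.99981871, -0.01842494],
       [-0.99425039, -0.0028031 , -0.10704347],
       [ 0.10697242,  0.01883308, -0.99408361]]), 't': array([0.03320336, 0.54718335, 1.06065634])}
```

View pics/scene0.png

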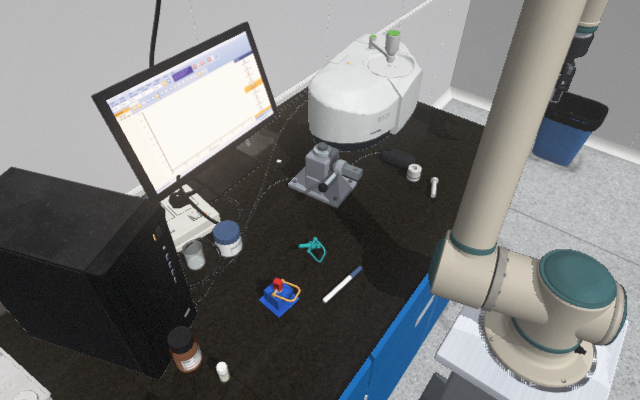

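View pics/top0.png

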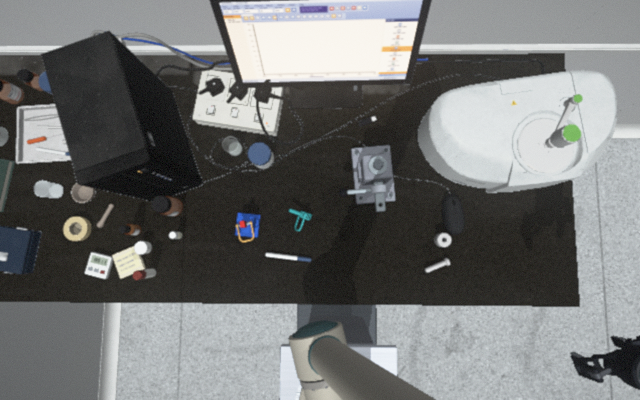

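Pin candidates are the red-grip pin in the blue stand (top (243,226), scene (279,287)) and the turquoise look-alike lying free (top (300,218), scene (314,249)). I choose the red one. The press is at top (375,180), with its shaft pointing down in the image. Next, a close crop to check.

```bash
python3 - <<'E'
import cv2,numpy as np
t=cv2.imread("pics/top0.png");s=cv2.imread("pics/scene0.png")
def c(im,x,y,w,h,W,H):return cv2.resize(im[y:y+h,x:x+w],(W,H),interpolation=cv2.INTER_CUBIC)
a=np.hstack([c(t,225,205,40,30,400,300),c(t,340,140,80,60+15,400,300*1)])
b=np.hstack([c(s,250,265,60,45,400,300),c(s,280,135,96,72,400,300)])
cv2.imwrite("pics/crop1.png",np.vstack([a,b]))
E
```

```text
(no output)
```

View pics/crop1.png

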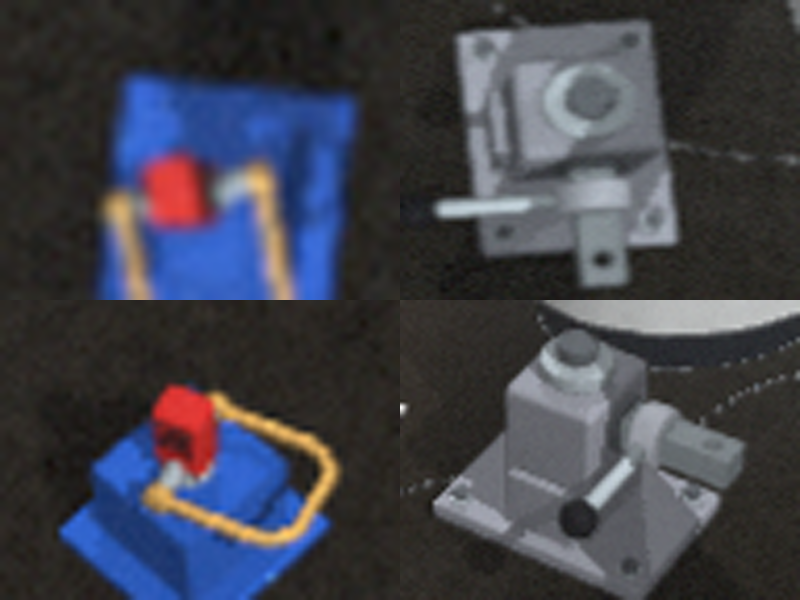

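The crop confirms it: the red-grip pin stands upright in the blue stand, with its open loop toward image-down (about world -x). The cross hole is visible as a dark spot at top ≈(380.4,205), scene ≈(355.6,168.6). Now to measure.

```bash
cat > h.py <<'E'
from rig import manip
import cv2,numpy as np
P={n:manip.camera_params(n) for n in("scene","top")}
def ray(n,px):
    p=P[n];d=np.array([(px[0]-p["cx"])/p["fx"],(px[1]-p["cy"])/p["fy"],1.])
    return -p["R"].T@p["t"],p["R"].T@d
def onz(n,px,z):
    c,d=ray(n,px);return c+d*(z-c[2])/d[2]
def tri(a,b):
    (c1,d1),(c2,d2)=ray("scene",a),ray("top",b)
    s=np.linalg.lstsq(np.c_[d1,-d2],c2-c1,rcond=None)[0]
    p,q=c1+d1*s[0],c2+d2*s[1];return (p+q)/2,np.linalg.norm(p-q)
def proj(n,X):
    p=P[n];v=p["R"]@np.array(X)+p["t"];return np.array([p["fx"]*v[0]/v[2]+p["cx"],p["fy"]*v[1]/v[2]+p["cy"]])
def cen(w,off=(0,0)):
    ys,xs=np.nonzero(w);ww=w[ys,xs].astype(float);return np.array([(xs*ww).sum()/ww.sum()+off[0],(ys*ww).sum()/ww.sum()+off[1]])
def avg(n,k=6):return np.mean([manip.get_image(n)[...,::-1].astype(np.float32) for _ in range(k)],0)
E
python3 - <<'E'
from h import *
T=avg("top",4);S=avg("scene",4);np.save("T.npy",T);np.save("S.npy",S)
def mask(I,k):
    h=cv2.cvtColor(I.clip(0,255).astype(np.uint8),cv2.COLOR_BGR2HSV);H,s,v=h[...,0],h[...,1],h[...,2]
    if k=="red":return ((H<6)|(H>173))&(s>150)&(v>90)
    if k=="brass":return (H>9)&(H<26)&(s>90)&(v>120)
    if k=="blue":return (H>105)&(H<125)&(s>140)&(v>60)
box={"top":(225,205,45,45),"scene":(250,265,65,55)}
R={}
for n,I in(("top",T),("scene",S)):
    x,y,w,h=box[n]
    for k in("red","brass","blue"):
        m=mask(I[y:y+h,x:x+w],k);c=cen(m,(x,y));R[n,k]=c
        ys,xs=np.nonzero(m);pts=np.c_[xs+x,ys+y].astype(np.float32)
        print(n,k,len(pts),c,cv2.minAreaRect(pts))
print("red",tri(R["scene","red"],R["top","red"]));print("brass",tri(R["scene","brass"],R["top","brass"]))
print("red@62",onz("top",R["top","red"],.065))
# hole
for n,I,c in(("top",T,(380,205)),("scene",S,(356,169))):
    g=cv2.cvtColor(I,cv2.COLOR_BGR2GRAY);print(n);print(g[c[1]-9:c[1]+10,c[0]-9:c[0]+11].astype(int))
E
```

```text
top red 29 [242.27586207 223.72413793] ((242.5, 223.5), (5.0, 5.0), 90.0)
top brass 66 [244.63636364 235.75757576] ((244.7699737548828, 232.38999938964844), (19.091882705688477, 15.556349754333496), 81.8698959350586)
top blue 382 [248.36910995 223.60994764] ((247.20730590820312, 224.63414001464844), (23.742780685424805, 23.742782592773438), 6.34019136428833)
scene red 83 [277.51807229 283.34939759] ((277.0, 284.0), (12.0, 8.0), 90.0)
scene brass 119 [288.         291.31092437] ((286.3951110839844, 291.1438903808594), (24.584747314453125, 19.206832885742188), 24.77513885498047)
scene blue 668 [277.64670659 299.70209581] ((278.0, 297.0), (31.11269760131836, 31.11269760131836), 45.0)
red (array([0.47964011, 0.25711209, 0.06003591]), np.float64(0.0019132960906927308))
brass (array([0.45031685, 0.25346938, 0.05184093]), np.float64(0.0044185965255990126))
red@62 [0.48021402 0.25650083 0.065     ]
top
[[114 115 111 101 111 134 139 141 139 140 138 137 131 117 115 113 125 146
  135 116]
 [117 115 112 102 107 134 139 139 137 137 139 137 129 120 117 126 138 145
  151 136]
 [115 116 114 102 105 
[... 2345 characters left out ...]
  54  48
   47  47]
 [105 105 106 110 115 124 128 125 122 126 128 128 130 125 104  69  49  44
   46  45]
 [105 106 106 105 105 110 111 114 123 132 131 131 124 106  94  66  48  46
   47  45]
 [104 106 105 106 104 104 104 107 109 115 125 131 111  96  94  68  49  45
   46  42]
 [104 102 103 103 105 106 106 105 105 104 109 106  98  94  94  62  48  47
   44  41]
 [102 105 104 102 101 102 105 105 105 104 103  98  95  95  93  60  45  44
   44  43]
 [ 67  88 101 105 105 103 102 102 104 105 106  99  94  95  72  48  45  47
   43  44]
 [ 49  55  69  82  91 102 103 103 102 101 103  97  94  79  55  44  42  41
   43  42]
 [152 119  70  59  58  69  89 103 103 102 102  99  79  56  44  43  44  42
   41  43]]
```

```bash
cat >> h.py <<'E'
from scipy.spatial.transform import Rotation as Ro
def go(X,yaw):
    s=manip.get_state();q=s["ee_rot"];R=Ro.from_quat([q[1],q[2],q[3],q[0]]).as_matrix()
    d=R.T@(np.array(X)-s["position"]);y=np.degrees(np.arctan2(R[1,0],R[0,0]))
    print("yaw",y.round(2),"d",(d/.8).round(4),"twist",round((y-yaw)/120,4))
E
python3 - <<'E'
from h import *
T=np.load("T.npy");g=cv2.cvtColor(T,cv2.COLOR_BGR2GRAY)
w=np.clip(140-g[201:208,377:384],0,None);c=cen(np.where(w>12,w,0),(377,201))
S=np.load("S.npy");gs=cv2.cvtColor(S,cv2.COLOR_BGR2GRAY)
w2=np.clip(131-gs[167:171,351:358],0,None);c2=cen(np.where(w2>5,w2,0),(351,167))
print("camera",ray("top",c)[0]);print("hole",c,c2,onz("top",c,.105),onz("scene",c2,.105),tri(c2,c))
print("end mid",onz("top",(380.4,210.95),.105))
# shaft edges subpixel by half level
L=[];Rr=[]
for r in range(204,210):
    row=g[r,370:392];i=np.argmax(row[:10]>84);L.append((370+i-1+(84-row[i-1])/(row[i]-row[i-1]),r))
    j=21-np.argmax(row[::-1]>84);Rr.append((370+j+(row[j]-84)/(row[j]-row[j+1]),r))
for e in(L,Rr):
    a=np.polyfit([p[1] for p in e],[p[0] for p in e],1);A=onz("top",(np.polyval(a,200),200),.105);B=onz("top",(np.polyval(a,211),211),.105)
    v=A-B;print("edge",B,np.degrees(np.arctan2(v[1],v[0])))
# base plate yaw from crop corners
for a,b in(((352,148.2),(389.6,145.5)),((357,204.5),(395,200))):
    v=onz("top",a,.008)-onz("top",b,.008);print("plate yaw",np.degrees(np.arctan2(-v[0],v[1])))
for a,b in(((352,148.2),(357,204.5)),((389.6,145.5),(395,200))):
    v=onz("top",a,.008)-onz("top",b,.008);print("plate yaw2",np.degrees(np.arctan2(v[1],v[0])))
go((.48,.2565,.16),12)
E
```

```text
camera [0.43041683 0.01475572 1.11356525]
hole [380.11426914 204.36647119] [355.21043028 168.88335512] [ 0.52934769 -0.10652577  0.105     ] [ 0.5269895  -0.10697719  0.105     ] (array([ 0.52841305, -0.10715525,  0.10431415]), np.float64(0.002282102784751216))
end mid [ 0.51240508 -0.10708615  0.105     ]
edge [ 0.51223892 -0.09571157  0.105     ] 4.753387698222186
edge [ 0.51231892 -0.11984486  0.105     ] 4.674069076030632
plate yaw 4.2120101629675215
plate yaw 6.9606549050920465
plate yaw2 4.832142121617416
plate yaw2 4.811239262834162
yaw 21.76 d [ 0.6762 -0.7941  0.0991] twist 0.0814
```

Call:
move_arm(
  deltas=[
    [[0.676, -0.794, 0.08, 0.0814, -1], [0.676, -0.794, 0.08, 0.0814, -1], [0.676, -0.794, 0.08, 0.0814, -1], [0.676, -0.794, 0.08, 0.0814, -1], [0.676, -0.794, 0.08, 0.0814, -1], [0.676, -0.794, 0.08, 0.0814, -1], [0.676, -0.794, 0.08, 0.0814, -1], [0.676, -0.794, 0.08, 0.0814, -1], [0.676, -0.794, 0.08, 0.0814, -1], [0.676, -0.794, 0.08, 0.0814, -1], [0.676, -0.794, 0.08, 0.0814, -1], [0.676, -0.794, 0.08, 0.0814, -1]],
  ],
)

```text
clock: 1.7
position: [0.4049, 0.0348, 0.1937]
ee_rot: [0.0, 0.995, 0.105, 0.001]
contact_force: [0.8, -0.5, 0.9]
width: 0.0857
gripper_force: 0.0
```

```bash
python3 -c "
from h import *
go((.48,.2565,.16),12);print(manip.get_state()['clock'])"
```

```text
yaw 12.01 d [ 0.1494 -0.2516  0.0422] twist 0.0001
1.7
```

Call:
move_arm(
  deltas=[
    [[0.149, -0.252, 0.042, 0, -1], [0.149, -0.252, 0.042, 0, -1], [0.149, -0.252, 0.042, 0, -1], [0.149, -0.252, 0.042, 0, -1], [0.149, -0.252, 0.042, 0, -1], [0.149, -0.252, 0.042, 0, -1], [0.149, -0.252, 0.042, 0, -1], [0.149, -0.252, 0.042, 0, -1], [0.149, -0.252, 0.042, 0, -1]],
  ],
)

```text
clock: 2.6
position: [0.4789, 0.2535, 0.1601]
ee_rot: [0.0, 0.995, 0.104, 0.0]
contact_force: [-0.3, 0.4, 0.2]
width: 0.0854
gripper_force: 0.0
```

```bash
python3 - <<'E'
from h import *
go((.48,.2565,.0625),12)
s=manip.get_state();print(s['position'],s['qd'])
I=manip.get_image("scene")[...,::-1];cv2.imwrite("pics/a1.png",cv2.resize(I[200:340,200:360],(800,700))[:600])
t=manip.get_image("top")[...,::-1];
cv2.imwrite("pics/a1.png",np.hstack([cv2.resize(I[225:315,230:320],(400,400),interpolation=3),cv2.resize(t[190:260,210:280],(400,400),interpolation=3)]))
E
```

```text
yaw 11.91 d [ 0.0021 -0.0035  0.122 ] twist -0.0008
[0.47891538 0.25348726 0.16013624] [-0.00409718 -0.00296472 -0.0029653   0.00225249 -0.00214306  0.0016686 ]
```

View pics/a1.png

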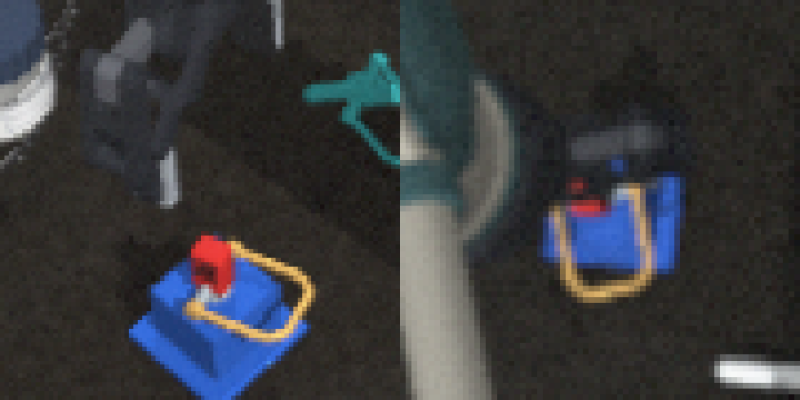

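Gripper is above the red grip (scene crop (212,265)) with fingers straddling it, and the jar is well clear. Descending and closing gently.

Call:
move_arm(
  deltas=[
    [[0.002, -0.0035, 0.06, 0, -1], [0.002, -0.0035, 0.1, 0, -1], [0.002, -0.0035, 0.121, 0, -1], [0.002, -0.0035, 0.121, 0, -0.2], [0.002, -0.0035, 0.121, 0, 0.4], [0.002, -0.0035, 0.121, 0, 1], [0.002, -0.0035, 0.121, 0, 1], [0.002, -0.0035, 0.121, 0, 1], [0.002, -0.0035, 0.121, 0, 1], [0.002, -0.0035, 0.121, 0, 1], [0.002, -0.0035, 0.121, 0, 1], [0.002, -0.0035, 0.121, 0, 1]],
  ],
  squeeze=40,
)

```text
clock: 3.9
position: [0.4809, 0.258, 0.0642]
ee_rot: [-0.0, 0.995, 0.105, 0.001]
contact_force: [-0.8, -0.6, 6.3]
width: 0.0127
gripper_force: 41.4
```

```bash
python3 - <<'E'
from h import *
s=manip.get_state();print(s['position'],s['contact_force'],s['moment'],s['width'],s['gripper_force'])
I=manip.get_image("scene")[...,::-1];t=manip.get_image("top")[...,::-1];
cv2.imwrite("pics/a2.png",np.hstack([cv2.resize(I[245:325,240:320],(400,400),interpolation=3),cv2.resize(t[190:260,210:280],(400,400),interpolation=3)]))
E
```

```text
[0.48089113 0.25798415 0.06420717] [-0.8217995  -0.62302473  6.28334419] [-0.10134992  0.07343718  0.02216294] 0.012716987929123305 41.39762878417969
```

View pics/a2.png

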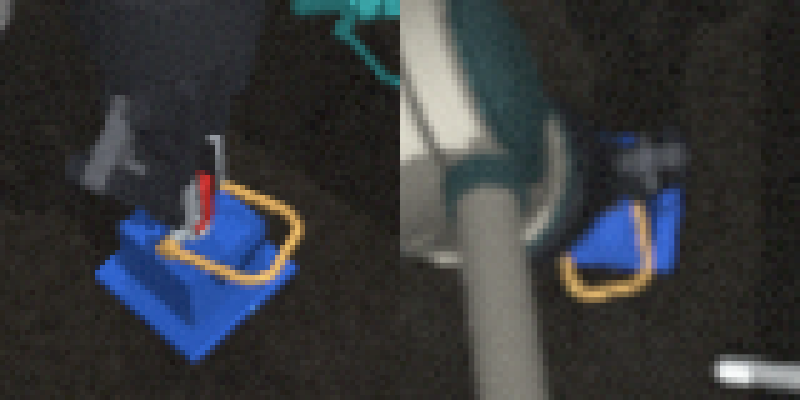

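The pin is gripped (red between the pads at scene crop (205,200), loop level and open). Lifting straight up.

Call:
move_arm(
  deltas=[
    [[0, 0, -0.01, 0, 1], [0, 0, -0.03, 0, 1], [0, 0, -0.06, 0, 1], [0, 0, -0.1, 0, 1], [0, 0, -0.14, 0, 1], [0, 0, -0.17, 0, 1], [0, 0, -0.17, 0, 1], [0, 0, -0.17, 0, 1]],
  ],
  squeeze=70,
)

```text
clock: 4.8
position: [0.4798, 0.2577, 0.1989]
ee_rot: [0.0, 0.995, 0.105, 0.0]
contact_force: [-0.4, 0.4, -1.6]
width: 0.0122
gripper_force: 70.0
```

```bash
python3 - <<'E'
from h import *
s=manip.get_state();print(s['position'],s['contact_force'],s['moment'],s['width'])
u=np.array([np.cos(np.radians(4.8)),np.sin(np.radians(4.8))])
H=np.array([.5285,-.1067]);X=H+.010*u
go((*X,.20),4.8);go((*X,.175),4.8)
E
```

```text
[0.47983356 0.25774789 0.19892875] [-0.39907417  0.3662943  -1.57973192] [-0.03408358  0.0341593   0.02382562] 0.01215727213803749
yaw 12.0 d [-0.0228  0.4598 -0.0013] twist 0.06
yaw 12.0 d [-0.0228  0.4598  0.0299] twist 0.06
```

Call:
move_arm(
  deltas=[
    [[-0.023, 0.46, 0, 0.06, 1], [-0.023, 0.46, 0, 0.06, 1], [-0.023, 0.46, 0, 0.06, 1], [-0.023, 0.46, 0, 0.06, 1], [-0.023, 0.46, 0, 0.06, 1], [-0.023, 0.46, 0, 0.06, 1], [-0.023, 0.46, 0, 0.06, 1], [-0.023, 0.46, 0, 0.06, 1], [-0.023, 0.46, 0.028, 0.06, 1], [-0.023, 0.46, 0.028, 0.06, 1], [-0.023, 0.46, 0.028, 0.06, 1], [-0.023, 0.46, 0.028, 0.06, 1]],
  ],
)

```text
clock: 6.0
position: [0.5386, -0.1054, 0.1766]
ee_rot: [-0.0, 0.999, 0.042, -0.0]
contact_force: [0.7, 0.5, -1.0]
width: 0.0122
gripper_force: 70.0
```

```bash
python3 - <<'E'
from h import *
s=manip.get_state();print(s['position'],s['contact_force'])
I=avg("scene",3);t=avg("top",3);np.save("S2.npy",I);np.save("T2.npy",t)
cv2.imwrite("pics/a3.png",np.hstack([cv2.resize(I[100:200,300:400],(400,400),interpolation=3),cv2.resize(t[175:225,350:400],(400,400),interpolation=3)]))
E
```

```text
[ 0.5385691  -0.1053647   0.17655346] [ 0.72873259  0.5301799  -1.03885793][ WARN:0@3.512] global loadsave.cpp:1063 imwrite_ Unsupported depth image for selected encoder is fallbacked to CV_8U.
```

View pics/a3.png

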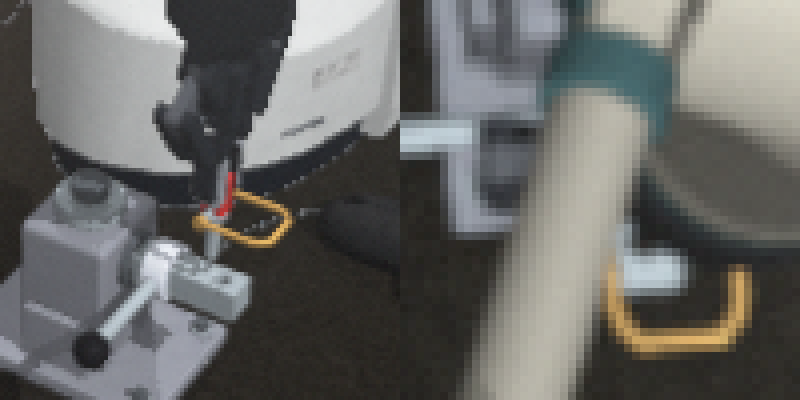

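```bash
python3 - <<'E'
from h import *
T=np.load("T2.npy");S=np.load("S2.npy")
def bw(I):  # brass weight
    return np.clip(I[...,2]-I[...,0]-40,0,None)
W=bw(T[205:224,370:402]);
z=.1766-.0242+.007
cols=W[10:,9:15].sum(1)
for x in range(379,393,1):
    col=W[:,x-370];m=col*(np.arange(19)>8);r=(m*np.arange(19)).sum()/m.sum()+205
    print(x,r.round(2),onz("top",(x,r),z)[:2].round(4))
for y in range(209,215):
    r=W[y-205];l=r[:14];q=r[14:];xl=(l*np.arange(14)).sum()/l.sum()+370;xr=(q*np.arange(14,32)).sum()/q.sum()+370
    print(y,xl.round(2),xr.round(2),onz("top",((xl+xr)/2,y),z)[:2].round(4))
print("tip expected scene",proj("scene",(.5386,-.1054,.1184)),"hole",proj("scene",(.5285,-.1067,.105)))
g=cv2.cvtColor(S,cv2.COLOR_BGR2GRAY);print(g[154:174,345:364].astype(int))
E
```

```text
379 216.82 [ 0.4937 -0.097 ]
380 217.22 [ 0.4928 -0.0994]
381 217.28 [ 0.4926 -0.1018]
382 217.16 [ 0.4929 -0.1042]
383 217.1 [ 0.4931 -0.1066]
384 217.04 [ 0.4932 -0.1091]
385 216.99 [ 0.4934 -0.1115]
386 216.96 [ 0.4934 -0.1139]
387 216.93 [ 0.4935 -0.1163]
388 216.9 [ 0.4936 -0.1187]
389 216.78 [ 0.4939 -0.1211]
390 216.23 [ 0.4952 -0.1236]
391 215.26 [ 0.4976 -0.126 ]
392 214.54 [ 0.4994 -0.1284]
209 376.0 391.9 [ 0.5128 -0.1092]
210 375.91 391.93 [ 0.5103 -0.1091]
211 376.05 392.0 [ 0.5079 -0.1093]
212 376.28 391.99 [ 0.5055 -0.1095]
213 376.45 391.9 [ 0.503  -0.1096]
214 376.89 391.69 [ 0.5006 -0.1098]
tip expected scene [351.42111723 163.39183246] hole [354.65852913 168.70463052]
[[ 45  46  44  90 134 168 175 162 160 144 148 121  66  43  45  44  45  44
   43]
 [ 44  43  51 104 114 154 172 145 136 135 111  71  47  44  46  45  48  47
   41]
 [ 45  45  44  95 112 116 143 159 174 159  98  49  43  45  46  46  44  44
   91]
 [ 44  45  44  60  80  83  93 119 137 157 162 159 115  65  45  46  91  60
   57]
 [ 42  45  44  44  51  56  82 116 141 143 117 137 155 166 135  73  60  51
   39]
[... 516 characters left out ...]
 114  85  50  41  41  43  43  44  39  42  43
   39]
 [139 175 184 145 130 182 147 126 163 145 113  81  53  44  44  40  43  46
   46]
 [132 144 145 132 131 143 135 174 190 188 179 174 146  90  51  41  44  44
   43]
 [162 180 158 136 173 183 181 190 199 189 173 167 172 173 170 145  92  51
   44]
 [131 147 167 180 190 193 192 191 170 162 145 120 145 183 190 183 173 117
   61]
 [119 120 121 135 147 174 190 181 168 156 123 103 139 184 191 191 176 117
   60]
 [118 118 116 119 121 130 146 158 184 174 165 176 180 188 191 182 159  96
   52]
 [117 117 118 119 117 117 121 127 135 142 169 187 190 192 184 160 150  93
   51]
 [117 114 118 118 118 117 118 119 119 112 128 147 173 187 168 150 147  93
   49]]
```

Scene: the pin tip (≈(353,164)) hangs over the shaft on the hub side of the hole (355,169). Top: the loop is level and pointing off the free end. Lowering near contact, ~5 mm hubward of the hole.

Call:
move_arm(
  deltas=[
    [[-0.005, 0, 0, 0, 1], [-0.005, 0, 0.006, 0, 1], [-0.005, 0, 0.011, 0, 1], [-0.005, 0, 0.0135, 0, 1], [-0.005, 0, 0.0145, 0, 1], [-0.005, 0, 0.0145, 0, 1], [-0.005, 0, 0.0145, 0, 1]],
  ],
)

```text
clock: 7.0
position: [0.5348, -0.1064, 0.165]
ee_rot: [0.0, 0.999, 0.042, 0.0]
contact_force: [0.7, -1.2, -0.7]
width: 0.0122
gripper_force: 70.0
```

Call:
move_arm(
  deltas=[
    [[0, 0, 0.001, 0, 1], [0, 0, 0.002, 0, 1], [0, 0, 0.002, 0, 1], [0, 0, 0.002, 0, 1]],
  ],
)

```text
clock: 7.4
position: [0.5346, -0.1063, 0.1634]
ee_rot: [0.0, 0.999, 0.042, 0.0]
contact_force: [0.2, -0.2, -1.4]
width: 0.0119
gripper_force: 70.0
```

Call:
move_arm(
  deltas=[
    [[0, 0, 0.001, 0, 1], [0, 0, 0.001, 0, 1], [0, 0, 0.001, 0, 1]],
  ],
)

```text
clock: 7.7
position: [0.5348, -0.1063, 0.1631]
ee_rot: [0.0, 0.999, 0.042, 0.0]
contact_force: [-0.6, -0.4, 4.3]
width: 0.0119
gripper_force: 70.6
```

Call:
move_arm(
  deltas=[
    [[0, 0, 0.001, 0, 1], [0, 0, 0.001, 0, 1], [0, 0, 0.001, 0, 1]],
  ],
)

```text
clock: 8.0
position: [0.5349, -0.1064, 0.163]
ee_rot: [0.0, 0.999, 0.042, 0.001]
contact_force: [-1.5, 0.6, 7.1]
width: 0.0123
gripper_force: 71.2
```

Contact at TCP z = 0.163 (~8 N). Sliding toward the free end in small steps.

Call:
move_arm(
  deltas=[
    [[-0.0008, 0, 0, 0, 1], [-0.0016, 0, 0, 0, 1], [-0.0025, 0, 0, 0, 1], [-0.0025, 0, 0, 0, 1]],
  ],
)

```text
clock: 8.4
position: [0.5342, -0.1064, 0.163]
ee_rot: [0.0, 0.999, 0.042, 0.002]
contact_force: [0.5, 1.3, 5.5]
width: 0.0123
gripper_force: 70.9
```

Call:
move_arm(
  deltas=[
    [[-0.0006, 0, 0, 0, 1], [-0.0013, 0, 0, 0, 1], [-0.0013, 0, 0, 0, 1]],
  ],
)

```text
clock: 8.7
position: [0.5338, -0.1065, 0.163]
ee_rot: [0.0, 0.999, 0.042, 0.003]
contact_force: [2.7, 1.8, 6.0]
width: 0.0126
gripper_force: 70.9
```

Call:
move_arm(
  deltas=[
    [[-0.0006, 0, 0, 0, 1], [-0.0013, 0, 0, 0, 1], [-0.0013, 0, 0, 0, 1]],
  ],
)

```text
clock: 9.0
position: [0.5329, -0.1068, 0.1629]
ee_rot: [0.0, 0.999, 0.042, 0.003]
contact_force: [3.6, 1.0, 4.9]
width: 0.0123
gripper_force: 70.8
```

Call:
move_arm(
  deltas=[
    [[-0.0006, 0, 0, 0, 1], [-0.0013, 0, 0, 0, 1], [-0.0013, 0, 0, 0, 1]],
  ],
)

```text
clock: 9.3
position: [0.5287, -0.1067, 0.1611]
ee_rot: [-0.0, 0.999, 0.042, -0.001]
contact_force: [1.5, 0.5, 1.2]
width: 0.0124
gripper_force: 70.2
```

Call:
move_arm(
  deltas=[
    [[-0.0006, 0, 0, 0, 1], [-0.0013, 0, 0, 0, 1], [-0.0013, 0, 0, 0, 1]],
  ],
)

```text
clock: 9.6
position: [0.5283, -0.1067, 0.1613]
ee_rot: [-0.0, 0.999, 0.042, -0.0]
contact_force: [3.4, 1.2, -1.9]
width: 0.0123
gripper_force: 70.1
```

It dropped 2 mm at x≈0.5287, so the tip is in the hole. Back off a little and push down step by step.

Call:
move_arm(
  deltas=[
    [[0.001, 0, 0.001, 0, 1], [0.001, 0, 0.0025, 0, 1], [0.001, 0, 0.004, 0, 1], [0.001, 0, 0.004, 0, 1]],
  ],
)

```text
clock: 10.0
position: [0.5293, -0.1064, 0.1585]
ee_rot: [-0.0, 0.999, 0.042, -0.0]
contact_force: [2.4, 2.0, 0.9]
width: 0.0123
gripper_force: 70.2
```

Call:
move_arm(
  deltas=[
    [[0, 0, 0.0012, 0, 1], [0, 0, 0.0025, 0, 1], [0, 0, 0.0025, 0, 1]],
  ],
)

```text
clock: 10.3
position: [0.5295, -0.1064, 0.1565]
ee_rot: [-0.0, 0.999, 0.042, 0.0]
contact_force: [2.6, 2.2, -0.1]
width: 0.0118
gripper_force: 70.2
```

Call:
move_arm(
  deltas=[
    [[0.0005, -0.0004, 0.003, 0, 1], [0.0005, -0.0004, 0.006, 0, 1], [0.0005, -0.0004, 0.009, 0, 1], [0.0005, -0.0004, 0.012, 0, 1], [0.0005, -0.0004, 0.012, 0, 1]],
  ],
)

```text
clock: 10.8
position: [0.5296, -0.1063, 0.1465]
ee_rot: [-0.0, 0.999, 0.042, -0.0]
contact_force: [2.9, 3.3, -1.1]
width: 0.0123
gripper_force: 70.0
```

Call:
move_arm(
  deltas=[
    [[0.0003, -0.0003, 0.003, 0, 1], [0.0003, -0.0003, 0.006, 0, 1], [0.0003, -0.0003, 0.009, 0, 1], [0.0003, -0.0003, 0.012, 0, 1], [0.0003, -0.0003, 0.012, 0, 1]],
  ],
)

```text
clock: 11.3
position: [0.5297, -0.1062, 0.1369]
ee_rot: [-0.0, 0.999, 0.042, -0.0]
contact_force: [2.9, 2.8, -1.7]
width: 0.012
gripper_force: 69.9
```

Call:
move_arm(
  deltas=[
    [[0.0002, -0.0003, 0.003, 0, 1], [0.0002, -0.0003, 0.006, 0, 1], [0.0002, -0.0003, 0.008, 0, 1], [0.0002, -0.0003, 0.008, 0, 1]],
  ],
)

```text
clock: 11.7
position: [0.5298, -0.1061, 0.1306]
ee_rot: [0.0, 0.999, 0.042, -0.0]
contact_force: [2.0, 1.1, -1.9]
width: 0.012
gripper_force: 69.9
```

Call:
move_arm(
  deltas=[
    [[0, 0, 0.001, 0, 1], [0, 0, 0.0015, 0, 1], [0, 0, 0.0015, 0, 1]],
  ],
)

```text
clock: 12.0
position: [0.5299, -0.106, 0.1297]
ee_rot: [0.0, 0.999, 0.042, -0.0]
contact_force: [1.8, 1.0, -1.2]
width: 0.0121
gripper_force: 70.0
```

Call:
move_arm(
  deltas=[
    [[0, 0, 0.001, 0, 1], [0, 0, 0.001, 0, 1], [0, 0, 0.001, 0, 1]],
  ],
)

```text
clock: 12.3
position: [0.5299, -0.106, 0.1293]
ee_rot: [0.0, 0.999, 0.042, 0.0]
contact_force: [-0.1, 0.8, 3.9]
width: 0.0124
gripper_force: 70.5
```

Shoulder seated (z 0.1293, ~5 N). Releasing and rising.

Call:
move_arm(
  deltas=[
    [[0, 0, -0.0005, 0, 0.5], [0, 0, -0.0005, 0, 0.3], [0, 0, -0.0005, 0, 0], [0, 0, -0.0005, 0, 0], [0, 0, -0.0005, 0, 0], [0, 0, -0.02, 0, 0], [0, 0, -0.06, 0, 0], [0, 0, -0.1, 0, 0], [0, 0, -0.1, 0, 0], [0, 0, -0.1, 0, 0]],
  ],
  squeeze=20,
)

```text
clock: 13.3
position: [0.5302, -0.106, 0.2095]
ee_rot: [0.0, 0.999, 0.042, 0.001]
contact_force: [-0.5, 0.1, -1.1]
width: 0.0429
gripper_force: 0.0
```

```bash
python3 - <<'E'
from h import *
s=manip.get_state();print(s['position'],s['contact_force'],s['width'])
I=avg("scene",2);t=avg("top",2)
cv2.imwrite("pics/a4.png",np.hstack([cv2.resize(I[110:200,310:400],(400,400),interpolation=3),cv2.resize(t[175:225,350:400],(400,400),interpolation=3)]).clip(0,255).astype(np.uint8))
W=np.clip(t[205:224,370:402,2]-t[205:224,370:402,0]-40,0,None);z=.112
for x in (382,383,384,385,386,387):
    m=W[:,x-370]*(np.arange(19)>8);r=(m*np.arange(19)).sum()/m.sum()+205;print(x,r.round(2),onz("top",(x,r),z)[:2].round(4))
for y in range(209,215):
    r=W[y-205];l=r[:14];q=r[14:];xl=(l*np.arange(14)).sum()/l.sum()+370;xr=(q*np.arange(14,32)).sum()/q.sum()+370
    print(y,xl.round(2),xr.round(2),onz("top",((xl+xr)/2,y),z)[:2].round(4))
E
```

```text
[ 0.53024776 -0.10600198  0.20952049] [-0.4688014   0.1313495  -1.14759666] 0.04290127228814087
382 221.94 [ 0.4839 -0.11  ]
383 221.9 [ 0.484  -0.1125]
384 221.87 [ 0.4841 -0.1151]
385 221.83 [ 0.4842 -0.1176]
386 221.58 [ 0.4848 -0.1201]
387 221.13 [ 0.486  -0.1227]
209 nan nan [nan nan]
210 nan nan [nan nan]
211 nan 389.0 [nan nan]
212 nan 388.99 [nan nan]
213 nan 389.01 [nan nan]
214 nan 389.1 [nan nan]<stdin>:9: RuntimeWarning: invalid value encountered in scalar divide
```

View pics/a4.png

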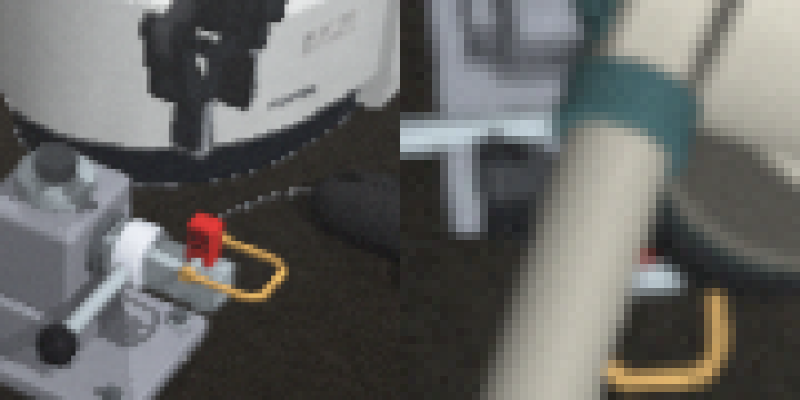

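Pin home, upright, loop still open (red grip at scene crop (205,240), bar at (262,295)). Closing the fingers and moving over the bar, 42 mm from the pin axis.

Call:
move_arm(
  deltas=[
    [[-0.0525, 0, 0, 0, 1], [-0.0525, 0, 0, 0, 1], [-0.0525, 0, 0, 0, 1], [-0.0525, 0, 0, 0, 1], [-0.0525, 0, 0.05, 0, 1], [-0.0525, 0, 0.085, 0, 1], [-0.0525, 0, 0.093, 0, 1], [-0.0525, 0, 0.093, 0, 1], [-0.0525, 0, 0.093, 0, 1]],
  ],
)

```text
clock: 14.4
position: [0.4896, -0.1098, 0.1357]
ee_rot: [0.0, 0.999, 0.042, 0.001]
contact_force: [1.2, -0.2, -0.3]
width: -0.0003
gripper_force: 0.0
```

```bash
python3 - <<'E'
from h import *
s=manip.get_state();print(s['position'],s['contact_force'],s['width'])
I=avg("scene",2);t=avg("top",1)
cv2.imwrite("pics/a5.png",np.hstack([cv2.resize(I[110:200,310:400],(400,400),interpolation=3),cv2.resize(t[175:235,350:410],(400,400),interpolation=3)]).clip(0,255).astype(np.uint8))
E
```

```text
[ 0.48960568 -0.10982003  0.13566221] [ 1.21133628 -0.19341549 -0.34776843] -0.00028229609700811895
```

View pics/a5.png

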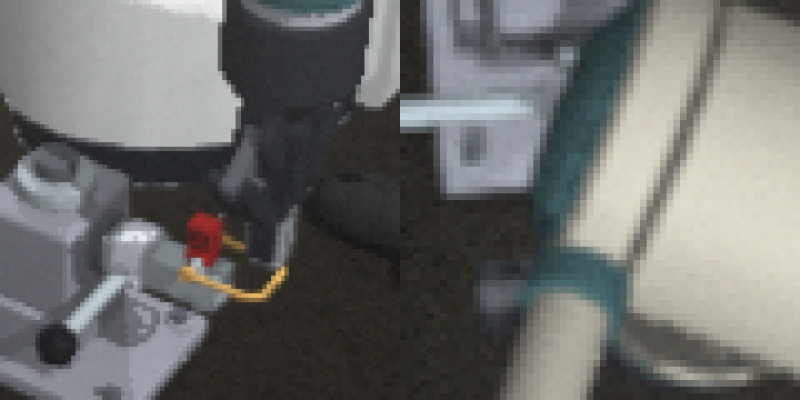

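The closed fingertips hang just above the bar (scene crop ≈(280,265)), centred between the legs. Pressing down slowly.

Call:
move_arm(
  deltas=[
    [[0, 0, 0.006, 0, 1], [0, 0, 0.012, 0, 1], [0, 0, 0.016, 0, 1], [0, 0, 0.02, 0, 1], [0, 0, 0.024, 0, 1], [0, 0, 0.024, 0, 1]],
  ],
)

```text
clock: 15.15
position: [0.4881, -0.1094, 0.1152]
ee_rot: [-0.0, 0.999, 0.042, -0.0]
contact_force: [-1.4, -0.1, 4.2]
width: 0.0003
gripper_force: 1.8
```

Call:
move_arm(
  deltas=[
    [[0, 0, 0.005, 0, 1], [0, 0, 0.01, 0, 1], [0, 0, 0.015, 0, 1], [0, 0, 0.018, 0, 1], [0, 0, 0.018, 0, 1]],
  ],
)

```text
clock: 15.65
position: [0.4886, -0.1095, 0.1007]
ee_rot: [0.0, 0.999, 0.042, 0.0]
contact_force: [1.4, -0.3, 2.8]
width: 0.0001
gripper_force: 1.3
```

Call:
move_arm(
  deltas=[
    [[0, 0, 0.004, 0, 1], [0, 0, 0.008, 0, 1], [0, 0, 0.012, 0, 1], [0, 0, 0.014, 0, 1], [0, 0, 0.014, 0, 1], [0, 0, 0.014, 0, 1]],
  ],
)

```text
clock: 16.25
position: [0.4874, -0.1092, 0.0893]
ee_rot: [-0.0, 0.999, 0.042, -0.001]
contact_force: [0.3, 0.5, 0.1]
width: 0.0
gripper_force: 0.0
```

```bash
python3 - <<'E'
from h import *
s=manip.get_state();print(s['position'],s['contact_force'],s['width'])
I=avg("scene",2)
cv2.imwrite("pics/a6.png",cv2.resize(I[110:200,310:400],(500,500),interpolation=3).clip(0,255).astype(np.uint8))
E
```

```text
[ 0.48740088 -0.10924329  0.08933998] [0.27364766 0.50283649 0.10916535] 2.8695626264448942e-05
```

View pics/a6.png

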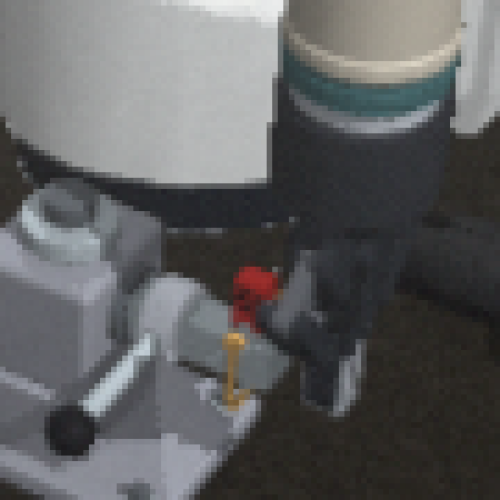

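The loop has snapped down (leg vertical at crop (232,340)–(232,405)). Retreating away from the shaft and up.

Call:
move_arm(
  deltas=[
    [[-0.02, 0, 0, 0, 1], [-0.03, 0, -0.03, 0, 1], [-0.03, 0, -0.08, 0, 1], [-0.03, 0, -0.14, 0, 1], [-0.03, 0, -0.18, 0, 1], [-0.03, 0, -0.18, 0, 1], [-0.03, 0, -0.18, 0, 1]],
  ],
)

```text
clock: 17.05
position: [0.4643, -0.1114, 0.2344]
ee_rot: [0.0, 0.999, 0.042, 0.001]
contact_force: [0.4, -0.2, -0.4]
width: 0.0001
gripper_force: 0.0
```

```bash
python3 - <<'E'
from h import *
s=manip.get_state();print(s['position'],s['contact_force'])
I=avg("scene",2)
cv2.imwrite("pics/a7.png",cv2.resize(I[110:200,310:400],(500,500),interpolation=3).clip(0,255).astype(np.uint8))
E
```

```text
[ 0.46427465 -0.11144847  0.23435689] [ 0.43524331 -0.18048343 -0.35074773]
```

View pics/a7.png

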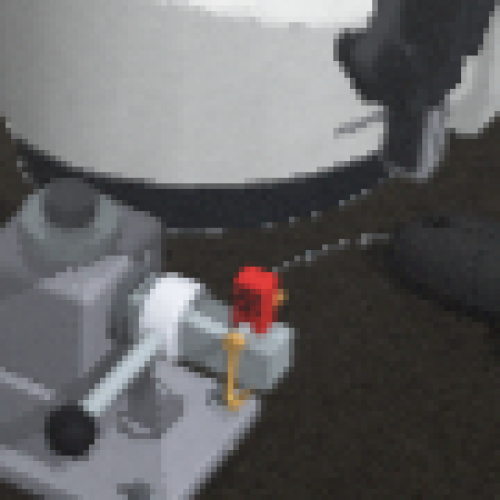

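The pin is upright and seated, the loop hangs straight down under the shaft (bar at crop (235,402)), and the arm is clear. Handing in.

```bash
python3 -c "
from rig import manip
print(manip.sign_off())"
```

```text
the job is handed in; nothing more can be done
None
```

The linch pin is home in the cross hole and its loop is snapped shut under the shaft; the arm is clear and I handed the job in at about 17 s of the 64 s (sign-off returned no verdict).

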